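# Clear the nest and hold a tube block home against both stops

### The arm

A 6-joint arm with a two-finger parallel gripper is mounted at the origin on the work surface. World frame = base frame: x ahead of the robot, y to its left, z up, the work surface at z = 0. Lengths are in mm, angles in rad, forces in N, time in s.
With the tool pointing down it reaches from about 350 to 875 mm from the base axis. Payload 15.5 kg.
Tool frame: the origin (TCP) lies midway between the tips of the shut fingers; the grasp point (between the pads) lies grip_depth behind it (grip_depth is the distance from the TCP to the grasp point, in mm); z points along the fingers, y is the line along which they close (so a half turn about z gives the same grasp; the last joint's range is limited). The gripper opens to 85 mm and grips with 20 to 120 N. Pads are 22 mm wide; open, the fingers measure 114 mm over their backs; the gripper's body (76 mm by 85 mm) begins 54 mm behind the grasp point. The pads swing forward as they close: fully open they stand 13 mm farther back than shut.
Start: joints at [1.204, 0.494, 1.345, -0, 1.302, -0.096], TCP at [167.786, 602.058, 231.277] pointing down, gripper open.
Joint ranges: [-2.91, 2.91], [-0.82, 2.16], [0.22, 2.67], [-1.22, 4.37], [0.12, 2.79], [-3.08, 3.08]. Speed limits (rad/s): [1.89, 1.89, 2.57, 3.01, 3.01, 3.01].

### API

Orientations are given as a rotation vector (axis times angle).
In Python, from station import get_state, grab_frame, sign_off, grip_depth gives the robot as it stands.
- The arm moves only by the tool drive_tool, never from a script. Its argument "motion" is a list of rows, each an object with "turn": the turn, a rotation vector about the tool's x, y, z in degrees, a list of three; "linear": the shift along the tool's x, y, z in units of 40 mm (1.0 is 40 mm), a list of three; "fingers": the opening, from 0 (shut) to 1 (fully open). A call has 1 to 12 rows; each row shifts and turns the commanded pose from where the row before left it, along the tool's axes as they then stand; what a row does not reach is not made up. A row lasts 1/8 s, in which the tool goes at most 62.5 mm and 10.7 degrees, less where a joint would pass 70% of its speed; a pose out of reach is approached as far as the arm can. A call is refused whole if a number of a shift passes 1 or a number of a turn 10.7, either way. A call with a gripper value outside its range is refused whole. The fingers move at their own pace and stop on an object; "grip_force" is the grip in N (left out, the last holds). Time passes only in rows, so rows that do not move let the fingers close. It gives the time, the measured TCP pose, the force, the opening and the grip force at its end, in the units of the state.
- get_state(): the state, without advancing time (a new reading comes with each control period).
- grab_frame(name): name is "side" or "top" or "wrist"; returns a dict with "frame" (420x560x3 uint8, red, green, blue), "z_map" (420x560 float32, mm along the optical axis (not along the pixel's ray), 0 where there is no reading), "fx", "fy", "cx", "cy" (pixels), "world_from_camera" (4x4, takes a point from camera to world coordinates). Camera axes: x right, y down, z forward; pixel columns grow to the right and rows downward; lengths in mm; the calibration is good to about 2 mm. A picture is of the moment at which its call begins.
- sign_off(): hands the job in; it is judged then, once.
The state is a dict: "t": time; "joint_positions": joint angles; "qd": joint speeds; "tau": joint torques, N m; "eef_pos": TCP position; "tool_rot": TCP orientation; "wrist_force": force on the tool from outside, world axes, zero at the start; "moment": the same for the moment, N m; "gripper_width": finger opening in mm; "grasp_force": force on a finger pad.
Only numpy, scipy, OpenCV 4.12 (cv2) and the standard library are available. Lean on these libraries where they do the work, as an engineer would, in place of code of your own. Each camera call takes 0.05 s, during which the arm holds its last target. There are 200 camera calls.

### The job

Clear the spatula off the steel locating nest first: lay it flat in the empty wide compartment of the white tray, blade pointing the same way as the bristles of the brush beside it, and let go of it. Then set the aluminium tube block flat on the nest with its long side along the long stop, press it fully home into the corner, flush against both stops at once against their spring plungers, and finish while still holding it pressed there, without letting go. Leave the brush and everything else on the bench where it is.

Things in the scene. Friction and masses are not known exactly. Their poses are not given: they have to be found in the camera images.
- nest: Locating nest fixed to the bench (left or right of the middle, turned a little): flat dark steel base plate 180 (x) x 160 (y) x 12 mm thick, origin at the centre of its underside. Two aluminium stops, 14 mm thick, stand 20 mm above the plate as an L along its +x and +y sides; the -x and -y sides are open.
- corner (a point): The inner corner of the two stops, on the plate's top surface, 12 mm above the bench, at (70, 60, 12) mm in the nest's frame; axes as the nest's. The short stop's face is the plane x = 0 of this point, the long stop's face is y = 0. The seated block (long side along nest x) has its origin at (-45, -30, 0) mm from this point, either end foremost.
- short_stop: Short stop, 14 x 90 x 20 mm, its face towards nest -x. Origin at the centre of its underside. Through it, at 30 mm from the corner and 12 mm above the plate, passes a 10 mm round spring plunger that stands 5 mm proud of the face; about 2 N starts it in and about 4 N pushes it flush. It pushes the block back out when that is let go. Plate, stops and plungers are smooth and slippery (friction about 0.25); allow about 12 N of push on each stop in all.
- long_stop: Long stop, 140 x 14 x 20 mm, its face towards nest -y. Origin at the centre of its underside. Smooth as the other, with the same spring plunger, 45 mm from the corner, 12 mm above the plate.
- block: Aluminium tube block, about 0.3 kg, loose on the bench: 90 (x) x 60 (y) x 30 mm with two rows of round holes, and along the middle of its top a rib for carrying, 50 (x) x 12 (y) mm, from 30 to 60 mm height. Origin at the centre of its underside. Alike when turned half round.
- spatula: Spatula lying flat on the nest, 160 mm long along its x, about 50 g: grey handle 90 x 14 x 12 mm high from x = -80 to 10 mm, then a thin neck 8 mm wide and 6 mm high, then a steel blade 40 x 22 x 4 mm at the +x end (x = 40 to 80 mm). Origin on its underside at half its length.
- blade (a point): Middle of the spatula's blade, 60 mm towards +x from its origin.
- handle (a point): Point in the spatula's handle where it balances and is best gripped: 20 mm towards -x from its origin, 6 mm above its underside; handle 14 mm wide and 12 mm high there.
- tray: White tray fixed to the bench on the other side, turned a little: 210 (x) x 132 (y) mm, walls 16 mm high and 4 mm thick, floor 4 mm thick, origin at the centre of its underside. One divider along x: the wide compartment at +y, 202 x 80 mm, is empty; the narrow one at -y, 40 mm wide, holds the brush.
- slot (a point): Centre of the floor of the tray's wide compartment, 4 mm above the bench; axes as the tray's.
- brush: Small flat brush, 150 mm long, wooden handle, dark bristles at its +x end. Lies in the tray's narrow compartment, its bristles towards the tray's +x end. Leave alone. Origin at the centre of its underside.
- timer: White lab timer lying on the bench, 62 x 75 x 18 mm. Leave alone. Origin at the centre of its underside.
- tube_rack: White plastic rack of capped tubes, 60 x 130 mm, 63 mm high, no rib on top. Leave alone. Origin at the centre of its underside.
- tip_box: Clear pipette tip box with a flat lid, 88 x 123 mm, 62 mm high. Leave alone. Origin at the centre of its underside.
- bottle_a: Reagent bottle, 72 mm across, 150 mm high. Leave alone. Origin at the centre of its underside.
- bottle_b: Reagent bottle, 60 mm across, 120 mm high. Leave alone. Origin at the centre of its underside.
- bottle_c: Reagent bottle, 72 mm across, 150 mm high. Leave alone. Origin at the centre of its underside.

How it is judged:
By the outcome, as a careful person would: the job done as asked, in the order asked, and still so for the second after the job is handed in, while the arm keeps its last pose, push and grip.
It also fails if it takes over 67 s, if anything falls off the work surface, if the arm or the gripper's body presses on something with over 40 N, if the wrist force passes 120 N, or if a joint passes its speed limit or range.

## Working session

There is one attempt and no reset: what is moved stays moved. The work goes in short steps, Python scripts to look and compute and a tool call to move; the robot and the scene stay as the last step left them, time stands still between calls to the robot, and variables do not carry over. Pictures are saved under pics/ and viewed, at most 10 in all, crops included, and the job is handed in when it is done.

Besides the shell and the picture viewer there is one more tool, called after "Emit:" as a command line: name --argument value ..., lists and objects as JSON in quotes. drive_tool: Moves the arm, as the interface text tells. Its arguments: {"type":"object","properties":{"motion":{"type":"array"},"grip_force":{"type":"number"}},"required":["motion"]}

```bash
mkdir -p pics; ls; python3 - <<'E'
from station import *
import cv2,numpy as np
print(get_state(),grip_depth)
for n in ("top","side"):
    f=grab_frame(n);cv2.imwrite(f"pics/{n}0.png",f["frame"][:,:,::-1]);np.savez(f"{n}0.npz",**f)
    print(n,f["fx"],f["cx"],f["cy"],f["world_from_camera"].round(3).tolist())
E
```

```text
pics
{'t': 0.0, 'joint_positions': array([ 1.20349494e+00,  4.94160871e-01,  1.34608836e+00,  3.08000271e-05,
        1.30249993e+00, -9.54706904e-02]), 'qd': array([-0.00013814,  0.00037061,  0.00185874,  0.00167098, -0.00068907,
       -0.00080333]), 'tau': array([-1.19136268e-03, -8.82165456e+01, -3.83864737e+01,  1.98193334e-05,
        9.85992956e-03,  2.70123610e-05]), 'eef_pos': array([167.65843831, 601.74511753, 230.72861568]), 'tool_rot': array([-4.25650058e-01, -3.11232637e+00,  1.75737064e-03]), 'wrist_force': array([ 0.33880204, -0.05019256, -0.84652916]), 'moment': array([ 0.01894938,  0.03111241, -0.01025775]), 'grasp_force': 0.0, 'gripper_width': 85.41472625071121} 18.700000000000003
top 412.7545687368738 280.93079283177855 211.4043578389919 [[0.01, -0.993, 0.117, 498.107], [-0.999, -0.015, -0.038, 20.88], [0.04, -0.117, -0.992, 829.919], [0.0, 0.0, 0.0, 1.0]]
side 507.54772929175994 278.0654946975451 202.44912194265848 [[0.965, -0.203, 0.165, 365.028], [-0.261, -0.719, 0.644, -834.686], [-0.012, -0.665, -0.747, 1018.44], [0.0, 0.0, 0.0, 1.0]]
```

View pics/top0.png

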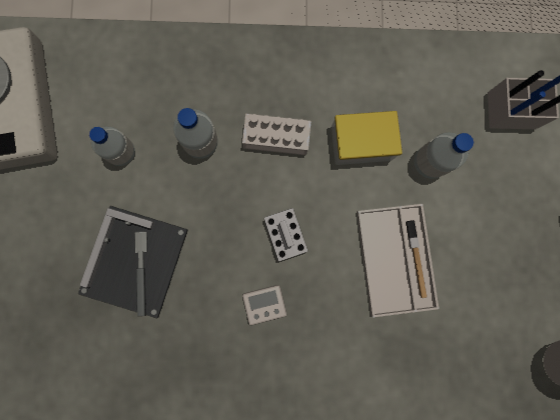

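View pics/side0.png

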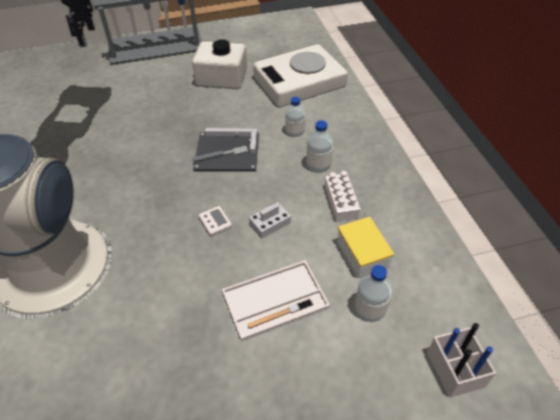

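The top view shows the nest on the left (stops along the top, around (130,218), and left, (95,250)). The spatula runs from its blade at (141,240) to its handle end at (141,313). The block is at (285,235) and the tray at (398,261), with the bristles up at (411,228), i.e. world +x. The side view agrees.

```bash
cat > h.py <<'E'
import numpy as np,cv2
def world(f):
    z=f["z_map"].astype(float);v,u=np.indices(z.shape)
    p=np.stack([(u-f["cx"])/f["fx"]*z,(v-f["cy"])/f["fy"]*z,z,np.ones_like(z)],-1)
    w=(p@f["world_from_camera"].T)[...,:3]; w[z==0]=np.nan; return w
def rect(w,c,r,lo,hi):
    m=(np.hypot(w[...,0]-c[0],w[...,1]-c[1])<r)&(w[...,2]>lo)&(w[...,2]<hi)
    p=w[m]
    if len(p)<5: return len(p)
    (x,y),(a,b),t=cv2.minAreaRect(p[:,:2].astype(np.float32))
    return dict(n=len(p),c=(round(x,1),round(y,1)),s=(round(a),round(b)),ang=round(t,1),z=np.percentile(p[:,2],[5,50,95]).round(1).tolist(),mean=p.mean(0).round(1).tolist())
E
python3 - <<'E'
from h import *
px=dict(nest=(134,262),spat=(141,305),blade=(141,240),block=(285,235),tray=(385,262),bench=(320,340),timer=(265,305))
for n in("top","side"):
    f=dict(np.load(n+"0.npz"));w=world(f)
    if n=="top":
        c={k:w[v[1],v[0]] for k,v in px.items()}
        for k in c: print(k,c[k].round(1))
    print(n)
    print("bench",np.nanmedian(w[330:350,300:340,2]) if n=="top" else np.nanmedian(w[230:250,120:160,2]))
    print("nest plate",rect(w,c["nest"],130,7,50)); print("stops",rect(w,c["nest"],130,26,40))
    print("block rib",rect(w,c["block"],60,48,70)); print("block",rect(w,c["block"],70,20,70))
    print("tray",rect(w,c["tray"]+[0,-15,0],135,11,20))
    print("handle", rect(w,c["spat"]+[30,0,0],60,19,26))
E
```

```text
nest [491.6 273.9  12.2]
spat [411.  253.4  22.7]
blade [534.2 261.5  15.8]
block [544.8 -16.8  59. ]
tray [ 496.4 -221.4    2.3]
bench [343.  -90.3  -1.1]
timer [411.7  18.7  16.7]
top
bench -0.257475647784986
nest plate {'n': 7864, 'c': (492.5, 277.3), 's': (160, 182), 'ang': 73.5, 'z': [9.5, 12.2, 31.8], 'mean': [492.6, 276.8, 15.1]}
stops {'n': 1002, 'c': (498.7, 290.3), 's': (122, 166), 'ang': 73.5, 'z': [27.6, 31.4, 33.8], 'mean': [533.6, 319.4, 31.2]}
block rib {'n': 178, 'c': (548.1, -18.2), 's': (49, 12), 'ang': 19.7, 'z': [56.8, 59.4, 61.8], 'mean': [548.1, -17.9, 59.2]}
block {'n': 1427, 'c': (548.2, -18.2), 's': (90, 60), 'ang': 19.6, 'z': [27.6, 30.1, 59.8], 'mean': [547.6, -17.7, 33.6]}
tray {'n': 1519, 'c': (502.3, -242.0), 's': (210, 134), 'ang': 7.1, 'z': [11.6, 15.0, 17.8], 'mean': [498.8, -257.4, 14.9]}
handle {'n': 371, 'c': (445.7, 257.8), 's': (107, 15), 'ang': 4.3, 'z': [20.3, 23.4, 25.4], 'mean': [438.2, 256.7, 23.2]}
side
bench -0.36593985077257685
nest plate {'n': 2503, 'c': (500.3, 283.3), 's': (214, 213), 'ang': 85.5, 'z': [8.4, 12.8, 31.5], 'mean': [497.0, 273.3, 15.5]}
stops {'n': 325, 'c': (500.9, 287.3), 's': (135, 168), 'ang': 74.6, 'z': [26.5, 30.9, 34.4], 'mean': [529.6, 315.5, 30.7]}
block rib {'n': 119, 'c': (549.8, -21.7), 's': (49, 15), 'ang': 19.7, 'z': [50.0, 58.2, 62.1], 'mean': [549.2, -23.2, 57.3]}
block {'n': 724, 'c': (550.2, -20.8), 's': (92, 67), 'ang': 17.9, 'z': [22.9, 30.4, 60.1], 'mean': [548.6, -29.1, 34.8]}
tray {'n': 1184, 'c': (504.6, -243.7), 's': (211, 137), 'ang': 7.0, 'z': [11.4, 14.5, 18.4], 'mean': [503.1, -260.7, 14.6]}
handle {'n': 125, 'c': (445.6, 255.3), 's': (103, 20), 'ang': 4.4, 'z': [19.8, 22.7, 25.1], 'mean': [440.5, 253.4, 22.6]}
```

Emit:
drive_tool --motion '[{"turn": [0,0,-10],"linear": [0,0,0],"fingers": 0.5},{"turn": [0,0,-9.9],"linear": [0,0,0],"fingers": 0.5},{"turn": [0,0,0],"linear": [-0.65,-0.91,0],"fingers": 0.5},{"turn": [0,0,0],"linear": [-0.65,-0.91,0],"fingers": 0.5},{"turn": [0,0,0],"linear": [-0.65,-0.91,0],"fingers": 0.5},{"turn": [0,0,0],"linear": [-0.65,-0.91,0],"fingers": 0.5},{"turn": [0,0,0],"linear": [-0.65,-0.91,0],"fingers": 0.5},{"turn": [0,0,0],"linear": [-0.65,-0.91,0],"fingers": 0.5},{"turn": [0,0,0],"linear": [-0.65,-0.91,0],"fingers": 0.5},{"turn": [0,0,0],"linear": [-0.65,-0.91,0],"fingers": 0.5},{"turn": [0,0,0],"linear": [-0.65,-0.91,0],"fingers": 0.5},{"turn": [0,0,0],"linear": [-0.65,-0.91,0],"fingers": 0.5}]'

```text
t: 1.6
eef_pos: [455.2, 257.4, 231.1]
tool_rot: [0.119, -3.139, 0.0]
wrist_force: [-0.1, 0.4, 0.6]
gripper_width: 42.6
grasp_force: 0.0
```

```bash
cat >> h.py <<'E'
from scipy.spatial.transform import Rotation as Ro
def delta(s,xyz,head):
    R=Ro.from_rotvec(s["tool_rot"]).as_matrix()
    h=np.degrees(np.arctan2(R[1,1],R[0,1]))
    T=np.stack([[-np.sin(np.radians(head)),np.cos(np.radians(head)),0],[np.cos(np.radians(head)),np.sin(np.radians(head)),0],[0,0,-1]])
    print("pos",s["eef_pos"].round(1),"head",h.round(2),"tilt z",R[:,2].round(4),"F",s["wrist_force"].round(1),"w",round(s["gripper_width"],1),"t",round(s["t"],2))
    print("turn z first",round(-((head-h+180)%360-180),2),"units after turn",(T@(np.array(xyz)-s["eef_pos"])/40).round(3))
E
cat > look.py <<'E'
from h import *
from station import *
import sys
f=grab_frame("wrist");np.savez("w_%s.npz"%sys.argv[1],**f);cv2.imwrite("pics/w_%s.png"%sys.argv[1],f["frame"][:,:,::-1])
w=world(f)
print("nest plate",rect(w,(492,277),130,7,50));print("stops",rect(w,(492,277),130,27,40))
a=np.radians(-16.5);X=np.array([np.cos(a),np.sin(a)]);Y=np.array([-X[1],X[0]])
d=w[...,:2]-[492.5,277.3];u=d@X;v=d@Y
m=(abs(u)<85)&(v<55)&(u<64)&(v>-78)
ww=w.copy();ww[~m]=np.nan
print("handle",rect(ww,(455,258),110,19,28));print("spat",rect(ww,(470,258),130,14.2,28));print("blade",rect(ww,(534,262),30,14.2,20))
delta(get_state(),(453,258.5,230),94.3)
E
python3 look.py a
```

```text
nest plate {'n': 16283, 'c': (491.3, 277.4), 's': (160, 183), 'ang': 73.2, 'z': [11.2, 12.6, 32.2], 'mean': [484.0, 276.8, 15.4]}
stops {'n': 1645, 'c': (508.2, 304.2), 's': (88, 156), 'ang': 72.0, 'z': [28.5, 32.2, 33.5], 'mean': [526.4, 317.5, 31.9]}
handle {'n': 843, 'c': (453.3, 258.7), 's': (117, 13), 'ang': 4.1, 'z': [22.1, 24.1, 25.5], 'mean': [439.0, 257.3, 24.0]}
spat {'n': 1510, 'c': (478.7, 270.6), 's': (132, 145), 'ang': 71.7, 'z': [15.0, 22.9, 25.2], 'mean': [473.7, 260.3, 20.7]}
blade {'n': 516, 'c': (530.7, 266.1), 's': (51, 44), 'ang': 58.7, 'z': [15.2, 16.4, 18.1], 'mean': [528.3, 263.8, 16.4]}
pos [458.3 254.3 231.2] head 94.25 tilt z [ 0.0014 -0.0014 -1.    ] F [ 4.5 -3.2 -0.5] w 42.7 t 1.65
turn z first -0.05 units after turn [0.123 0.115 0.03 ]
```

Emit:
drive_tool --motion '[{"turn": [0,0,0],"linear": [0,0,0],"fingers": 0.5},{"turn": [0,0,0],"linear": [0,0,0],"fingers": 0.5}]'

```text
t: 1.9
eef_pos: [453.9, 259.1, 231.1]
tool_rot: [0.119, -3.139, 0.0]
wrist_force: [-0.9, 0.3, -0.2]
gripper_width: 42.5
grasp_force: 0.0
```

```bash
python3 look.py b
```

```text
nest plate {'n': 16235, 'c': (491.3, 277.8), 's': (160, 183), 'ang': 73.3, 'z': [11.2, 12.6, 32.2], 'mean': [484.1, 276.9, 15.4]}
stops {'n': 1644, 'c': (507.8, 303.6), 's': (89, 154), 'ang': 73.2, 'z': [28.6, 32.2, 33.5], 'mean': [527.1, 317.6, 31.9]}
handle {'n': 782, 'c': (453.3, 259.1), 's': (117, 13), 'ang': 4.1, 'z': [22.5, 24.2, 25.5], 'mean': [438.6, 257.6, 24.1]}
spat {'n': 1421, 'c': (477.7, 269.3), 's': (129, 146), 'ang': 73.2, 'z': [14.9, 23.0, 25.3], 'mean': [473.7, 260.7, 20.6]}
blade {'n': 491, 'c': (527.0, 263.4), 's': (46, 22), 'ang': 3.8, 'z': [15.0, 16.3, 18.3], 'mean': [528.2, 263.5, 16.4]}
pos [453.9 259.3 231.2] head 94.38 tilt z [-4.e-04 -1.e-04 -1.e+00] F [0.2 0.4 0.3] w 42.6 t 1.95
turn z first 0.08 units after turn [ 0.023 -0.018  0.029]
```

View pics/w_b.png

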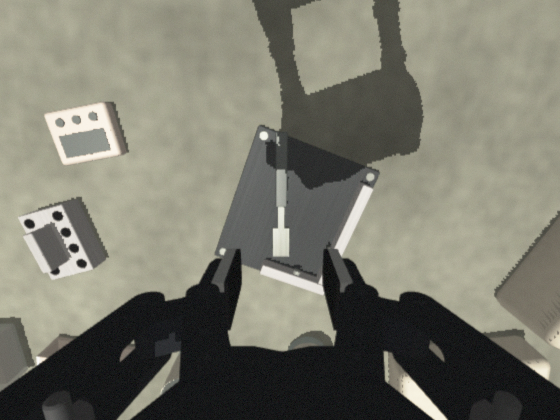

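The wrist view shows the spatula handle at (283,180) and its blade at (281,242), with the stop corner towards the bottom right. It agrees with the top view. The tool is right above the balance point, so I'll go down.

Emit:
drive_tool --motion '[{"turn": [0,0,0],"linear": [0.02,-0.01,0.8],"fingers": 0.5},{"turn": [0,0,0],"linear": [0,0,0.9],"fingers": 0.5},{"turn": [0,0,0],"linear": [0,0,0.9],"fingers": 0.5},{"turn": [0,0,0],"linear": [0,0,0.9],"fingers": 0.5},{"turn": [0,0,0],"linear": [0,0,0.9],"fingers": 0.5},{"turn": [0,0,0],"linear": [0,0,0.6],"fingers": 0.5},{"turn": [0,0,0],"linear": [0,0,0.3],"fingers": 0.5},{"turn": [0,0,0],"linear": [0,0,0.13],"fingers": 0.5},{"turn": [0,0,0],"linear": [0,0,0],"fingers": 0.5},{"turn": [0,0,0],"linear": [0,0,0],"fingers": 0.5}]'

```text
t: 3.2
eef_pos: [454.1, 258.5, 14.8]
tool_rot: [-0.119, 3.138, 0.001]
wrist_force: [-0.0, -0.4, -0.3]
gripper_width: 42.9
grasp_force: 0.0
```

Emit:
drive_tool --motion '[{"turn": [0,0,0],"linear": [0,0,0],"fingers": 0.1},{"turn": [0,0,0],"linear": [0,0,0],"fingers": 0.05},{"turn": [0,0,0],"linear": [0,0,0],"fingers": 0.0},{"turn": [0,0,0],"linear": [0,0,0],"fingers": 0.0},{"turn": [0,0,0],"linear": [0,0,0],"fingers": 0.0},{"turn": [0,0,0],"linear": [0,0,0],"fingers": 0.0}]' --grip_force 30

```text
t: 3.95
eef_pos: [454.0, 258.3, 14.6]
tool_rot: [-0.118, 3.139, 0.0]
wrist_force: [-1.4, -0.9, 7.2]
gripper_width: 13.1
grasp_force: 29.7
```

Emit:
drive_tool --motion '[{"turn": [0,0,0],"linear": [0,0,-0.3],"fingers": 0.0},{"turn": [0,0,0],"linear": [0,0,-0.7],"fingers": 0.0},{"turn": [0,0,0],"linear": [0,0,-0.9],"fingers": 0.0},{"turn": [0,0,0],"linear": [0,0,-0.9],"fingers": 0.0},{"turn": [0,0,-2.8],"linear": [0,0,0],"fingers": 0.0},{"turn": [0,0,0],"linear": [0,0,0],"fingers": 0.0},{"turn": [0,0,0],"linear": [0,0,0],"fingers": 0.0}]'

```text
t: 4.82
eef_pos: [453.5, 258.1, 126.0]
tool_rot: [0.194, -3.135, 0.0]
wrist_force: [-0.3, -0.0, -0.4]
gripper_width: 13.0
grasp_force: 29.7
```

```bash
python3 - <<'E'
from h import *
from station import *
s=get_state();print(s["grasp_force"])
delta(s,(479.8,-222.7,127),97.1)
E
```

```text
29.70531553030014
pos [453.5 258.1 126. ] head 97.07 tilt z [-5.e-04 -2.e-04 -1.e+00] F [-0.3 -0.  -0.4] w 13.0 t 4.83
turn z first -0.03 units after turn [  0.833 -12.01   -0.024]
```

Emit:
drive_tool --motion '[{"turn": [0,0,0],"linear": [0.05,-0.6,0],"fingers": 0.0},{"turn": [0,0,0],"linear": [0.08,-1.0,0],"fingers": 0.0},{"turn": [0,0,0],"linear": [0.08,-1.0,0],"fingers": 0.0},{"turn": [0,0,0],"linear": [0.08,-1.0,0],"fingers": 0.0},{"turn": [0,0,0],"linear": [0.08,-1.0,0],"fingers": 0.0},{"turn": [0,0,0],"linear": [0.08,-1.0,0],"fingers": 0.0},{"turn": [0,0,0],"linear": [0.08,-1.0,0],"fingers": 0.0},{"turn": [0,0,0],"linear": [0.08,-1.0,0],"fingers": 0.0},{"turn": [0,0,0],"linear": [0.08,-1.0,0],"fingers": 0.0},{"turn": [0,0,0],"linear": [0.08,-1.0,0],"fingers": 0.0},{"turn": [0,0,0],"linear": [0.06,-1.0,0],"fingers": 0.0},{"turn": [0,0,0],"linear": [0,-1.0,0],"fingers": 0.0}]'

```text
t: 6.32
eef_pos: [477.9, -207.5, 125.7]
tool_rot: [0.193, -3.135, -0.001]
wrist_force: [0.3, 0.2, -0.2]
gripper_width: 13.1
grasp_force: 29.7
```

Emit:
drive_tool --motion '[{"turn": [0,0,0],"linear": [0,-0.4,0],"fingers": 0.0},{"turn": [0,0,0],"linear": [0,0,0],"fingers": 0.0},{"turn": [0,0,0],"linear": [0,0,0],"fingers": 0.0}]'

```text
t: 6.7
eef_pos: [480.0, -221.0, 125.9]
tool_rot: [0.196, -3.135, -0.001]
wrist_force: [-0.3, 0.0, -1.1]
gripper_width: 12.9
grasp_force: 29.7
```

```bash
python3 - <<'E'
from h import *
from station import *
f=grab_frame("wrist");cv2.imwrite("pics/w_c.png",f["frame"][:,:,::-1]);w=world(f)
print("tray",rect(w,(502,-242),135,11,20),"floor",rect(w,(440,-228),20,-5,10))
print("spat",rect(w,(490,-222),110,117,136))
delta(get_state(),(479.8,-222.7,30),97.1)
f=grab_frame("top");w=world(f);cv2.imwrite("pics/t_c.png",f["frame"][:,:,::-1])
print("top floor",rect(w,(420,-230),20,-5,10))
E
```

```text
tray {'n': 5725, 'c': (501.9, -242.6), 's': (210, 133), 'ang': 7.2, 'z': [11.8, 15.6, 17.2], 'mean': [467.2, -265.6, 15.1]} floor {'n': 378, 'c': (436.7, -229.1), 's': (33, 40), 'ang': 17.9, 'z': [3.2, 4.3, 5.4], 'mean': [438.3, -235.5, 4.3]}
spat {'n': 4755, 'c': (476.2, -222.2), 's': (38, 120), 'ang': 85.7, 'z': [129.4, 135.2, 135.9], 'mean': [463.9, -222.7, 134.5]}
pos [ 480.  -220.9  125.9] head 97.17 tilt z [-7.e-04  6.e-04 -1.e+00] F [ 0.4  0.2 -0.6] w 13.3 t 6.75
turn z first 0.07 units after turn [ 0.011 -0.043  2.399]
top floor {'n': 320, 'c': (419.9, -230.0), 's': (38, 39), 'ang': 23.2, 'z': [1.4, 3.8, 6.3], 'mean': [419.8, -230.2, 3.8]}
```

View pics/w_c.png

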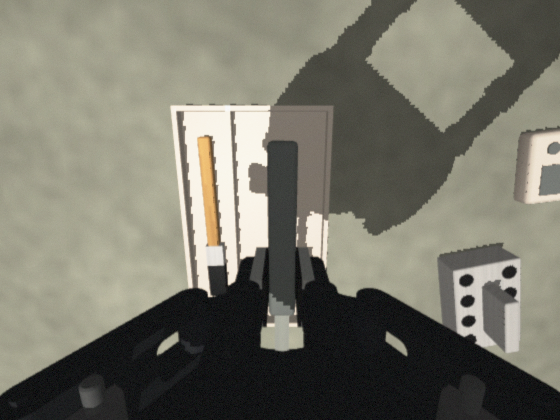

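The spatula is held level, with its handle at (283,220), over the wide compartment and parallel to the tray. The brush is to the left at (210,215). I'll lower it.

Emit:
drive_tool --motion '[{"turn": [0,0,0],"linear": [0,-0.03,0.5],"fingers": 0.0},{"turn": [0,0,0],"linear": [0,0,0.8],"fingers": 0.0},{"turn": [0,0,0],"linear": [0,0,0.8],"fingers": 0.0},{"turn": [0,0,0],"linear": [0,0,0.5],"fingers": 0.0},{"turn": [0,0,0],"linear": [0,0,0.2],"fingers": 0.0},{"turn": [0,0,0],"linear": [0,0,0.1],"fingers": 0.0},{"turn": [0,0,0],"linear": [0,0,0.05],"fingers": 0.0},{"turn": [0,0,0],"linear": [0,0,0],"fingers": 0.0},{"turn": [0,0,0],"linear": [0,0,0],"fingers": 0.0}]'

```text
t: 7.92
eef_pos: [480.7, -223.5, 8.5]
tool_rot: [-0.195, 3.135, -0.001]
wrist_force: [0.2, 0.7, -0.4]
gripper_width: 13.4
grasp_force: 29.7
```

Emit:
drive_tool --motion '[{"turn": [0,0,0],"linear": [0,0,0.03],"fingers": 0.0},{"turn": [0,0,0],"linear": [0,0,0.02],"fingers": 0.0},{"turn": [0,0,0],"linear": [0,0,0],"fingers": 0.0}]'

```text
t: 8.3
eef_pos: [480.6, -223.4, 6.6]
tool_rot: [-0.195, 3.135, -0.0]
wrist_force: [-2.4, 2.1, 12.5]
gripper_width: 13.1
grasp_force: 31.2
```

Contact. I'll release it, opening only a little inside the compartment, and rise.

Emit:
drive_tool --motion '[{"turn": [0,0,0],"linear": [0,0,-0.01],"fingers": 0.2},{"turn": [0,0,0],"linear": [0,0,0],"fingers": 0.33},{"turn": [0,0,0],"linear": [0,0,0],"fingers": 0.33},{"turn": [0,0,0],"linear": [0,0,-0.2],"fingers": 0.33},{"turn": [0,0,0],"linear": [0,0,-0.5],"fingers": 0.33},{"turn": [0,0,0],"linear": [0,0,-0.9],"fingers": 0.33},{"turn": [0,0,0],"linear": [0,0,-0.9],"fingers": 0.33},{"turn": [0,0,0],"linear": [0,0,-0.9],"fingers": 0.45},{"turn": [0,0,0],"linear": [0,0,-0.9],"fingers": 0.45},{"turn": [0,0,-6.2],"linear": [0,0,-0.4],"fingers": 0.45},{"turn": [0,0,-6.3],"linear": [0,0,0],"fingers": 0.45},{"turn": [0,0,0],"linear": [0,0,0],"fingers": 0.45}]'

```text
t: 9.8
eef_pos: [480.4, -223.3, 195.0]
tool_rot: [-0.535, 3.095, -0.001]
wrist_force: [0.7, 0.2, 0.3]
gripper_width: 38.7
grasp_force: 0.0
```

```bash
python3 - <<'E'
from h import *
from station import *
f=grab_frame("wrist");cv2.imwrite("pics/w_d.png",f["frame"][:,:,::-1]);w=world(f)
print("tray",rect(w,(502,-242),135,13,20))
print("handle",rect(w,(466,-224),50,12.5,22));print("block",rect(w,(548,-18),70,20,70),rect(w,(548,-18),70,50,70))
delta(get_state(),(548.5,-18.5,150),109.6)
E
```

```text
tray {'n': 4692, 'c': (501.9, -242.3), 's': (211, 132), 'ang': 7.3, 'z': [13.6, 16.0, 17.4], 'mean': [477.5, -250.8, 15.8]}
handle {'n': 1420, 'c': (461.8, -225.2), 's': (90, 88), 'ang': 7.4, 'z': [14.6, 16.2, 17.5], 'mean': [461.4, -225.0, 16.1]}
block {'n': 1850, 'c': (531.4, -24.3), 's': (59, 61), 'ang': 19.6, 'z': [23.3, 30.5, 59.3], 'mean': [520.3, -28.8, 33.1]} {'n': 179, 'c': (530.1, -24.3), 's': (15, 13), 'ang': 18.0, 'z': [51.3, 59.4, 61.2], 'mean': [527.7, -26.4, 57.7]}
pos [ 480.3 -223.2  194.7] head 109.49 tilt z [ 0. -0. -1.] F [-0.4 -0.6  0.7] w 38.6 t 9.85
turn z first -0.11 units after turn [-3.323  4.25   1.118]
```

View pics/w_d.png

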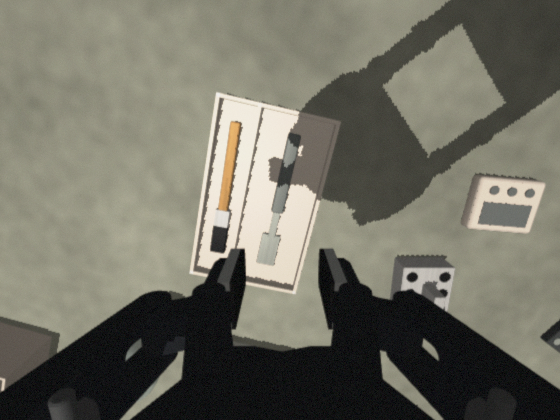

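The spatula lies flat in the wide compartment, handle at (290,165) and blade at (268,248). It points the same way as the bristles at (219,238). Next is the block.

Emit:
drive_tool --motion '[{"turn": [0,0,0],"linear": [-0.5,0.65,0.1],"fingers": 0.45},{"turn": [0,0,0],"linear": [-0.5,0.65,0.2],"fingers": 0.45},{"turn": [0,0,0],"linear": [-0.5,0.65,0.2],"fingers": 0.45},{"turn": [0,0,0],"linear": [-0.5,0.65,0.2],"fingers": 0.45},{"turn": [0,0,0],"linear": [-0.5,0.65,0.1],"fingers": 0.45},{"turn": [0,0,0],"linear": [-0.5,0.6,0],"fingers": 0.45},{"turn": [0,0,0],"linear": [-0.3,0.4,0],"fingers": 0.45},{"turn": [0,0,0],"linear": [0,0,0],"fingers": 0.45},{"turn": [0,0,0],"linear": [0,0,0],"fingers": 0.45}]'

```text
t: 10.98
eef_pos: [547.5, -19.5, 162.4]
tool_rot: [0.534, -3.095, 0.0]
wrist_force: [-0.3, 0.5, 0.8]
gripper_width: 38.6
grasp_force: 0.0
```

```bash
python3 - <<'E'
from h import *
from station import *
f=grab_frame("wrist");w=world(f);cv2.imwrite("pics/w_e.png",f["frame"][:,:,::-1])
print("block",rect(w,(548,-18),58,20,70),rect(w,(548,-18),45,55,68))
delta(get_state(),(548.5,-18.5,36),109.6)
E
```

```text
block {'n': 5616, 'c': (547.1, -18.4), 's': (90, 60), 'ang': 19.6, 'z': [29.2, 30.5, 60.4], 'mean': [543.5, -19.7, 34.6]} {'n': 779, 'c': (547.2, -18.2), 's': (50, 12), 'ang': 19.4, 'z': [59.0, 60.2, 61.3], 'mean': [546.4, -18.6, 60.2]}
pos [547.4 -19.7 162.5] head 109.56 tilt z [-3.e-04 -2.e-04 -1.e+00] F [-0.3 -0.3  0.1] w 38.3 t 11.03
turn z first -0.04 units after turn [-0.035  0.019  3.162]
```

Emit:
drive_tool --motion '[{"turn": [0,0,0],"linear": [0,0.03,0.5],"fingers": 0.45},{"turn": [0,0,0],"linear": [0,0,0.8],"fingers": 0.45},{"turn": [0,0,0],"linear": [0,0,0.8],"fingers": 0.45},{"turn": [0,0,0],"linear": [0,0,0.6],"fingers": 0.45},{"turn": [0,0,0],"linear": [0,0,0.35],"fingers": 0.45},{"turn": [0,0,0],"linear": [0,0,0.15],"fingers": 0.45},{"turn": [0,0,0],"linear": [0,0,0],"fingers": 0.45},{"turn": [0,0,0],"linear": [0,0,0],"fingers": 0.0},{"turn": [0,0,0],"linear": [0,0,0],"fingers": 0.0},{"turn": [0,0,0],"linear": [0,0,0],"fingers": 0.0},{"turn": [0,0,0],"linear": [0,0,0],"fingers": 0.0},{"turn": [0,0,0],"linear": [0,0,0],"fingers": 0.0}]' --grip_force 60

```text
t: 12.52
eef_pos: [547.8, -17.9, 35.1]
tool_rot: [-0.535, 3.094, -0.001]
wrist_force: [-0.6, -1.2, 6.9]
gripper_width: 10.9
grasp_force: 61.1
```

```bash
python3 - <<'E'
from h import *
from station import *
delta(get_state(),(547,-18.3,154),109.6)
E
```

```text
pos [547.8 -17.9  35.1] head 109.63 tilt z [ 1.2e-03 -2.0e-04 -1.0e+00] F [-0.6 -1.2  6.9] w 10.9 t 12.53
turn z first 0.03 units after turn [ 0.022 -0.004 -2.971]
```

Emit:
drive_tool --motion '[{"turn": [0,0,0],"linear": [0,0,-0.2],"fingers": 0.0},{"turn": [0,0,0],"linear": [0,0,-0.6],"fingers": 0.0},{"turn": [0,0,0],"linear": [0,0,-0.7],"fingers": 0.0},{"turn": [0,0,7.2],"linear": [0,0,-0.5],"fingers": 0.0},{"turn": [0,0,7.2],"linear": [0,0,0],"fingers": 0.0},{"turn": [0,0,7.2],"linear": [0,0,0],"fingers": 0.0},{"turn": [0,0,7.2],"linear": [0,0,0],"fingers": 0.0},{"turn": [0,0,7.5],"linear": [0,0,0],"fingers": 0.0},{"turn": [0,0,0],"linear": [0,0,0],"fingers": 0.0},{"turn": [0,0,0],"linear": [0,0,0],"fingers": 0.0}]'

```text
t: 13.78
eef_pos: [547.3, -17.7, 114.6]
tool_rot: [0.451, 3.109, 0.0]
wrist_force: [0.9, -0.1, -2.3]
gripper_width: 10.9
grasp_force: 59.7
```

```bash
python3 - <<'E'
from h import *
from station import *
delta(get_state(),(505.9,288.9,115),73.35)
E
```

```text
pos [547.3 -17.7 114.6] head 73.5 tilt z [ 0.  0. -1.] F [ 0.9 -0.1 -2.3] w 10.9 t 13.78
turn z first 0.15 units after turn [ 3.187  7.048 -0.009]
```

Emit:
drive_tool --motion '[{"turn": [0,0,0.1],"linear": [0.2,0.4,0],"fingers": 0.0},{"turn": [0,0,0],"linear": [0.35,0.8,0],"fingers": 0.0},{"turn": [0,0,0],"linear": [0.4,0.9,0],"fingers": 0.0},{"turn": [0,0,0],"linear": [0.4,0.9,0],"fingers": 0.0},{"turn": [0,0,0],"linear": [0.4,0.9,0],"fingers": 0.0},{"turn": [0,0,0],"linear": [0.4,0.9,0],"fingers": 0.0},{"turn": [0,0,0],"linear": [0.4,0.9,0],"fingers": 0.0},{"turn": [0,0,0],"linear": [0.4,0.8,0],"fingers": 0.0},{"turn": [0,0,0],"linear": [0.25,0.5,0],"fingers": 0.0},{"turn": [0,0,0],"linear": [0,0,0],"fingers": 0.0},{"turn": [0,0,0],"linear": [0,0,0],"fingers": 0.0},{"turn": [0,0,0],"linear": [0,0,0],"fingers": 0.0}]'

```text
t: 15.28
eef_pos: [505.5, 286.7, 114.5]
tool_rot: [-0.459, -3.108, 0.0]
wrist_force: [0.1, -0.1, -2.9]
gripper_width: 10.9
grasp_force: 59.7
```

```bash
python3 - <<'E'
from h import *
from station import *
f=grab_frame("top");w=world(f);cv2.imwrite("pics/t_f.png",f["frame"][:,:,::-1])
f=grab_frame("wrist");ww=world(f);cv2.imwrite("pics/w_f.png",f["frame"][:,:,::-1])
print("block wrist",rect(ww,(506,289),60,100,113))
print("plate",rect(ww,(492,277),130,7,50));print("tray handle top",rect(w,(466,-224),30,12,22),rect(w,(466,-224),25,12,22))
delta(get_state(),(505.9,288.9,47),73.35)
E
```

```text
block wrist {'n': 8684, 'c': (504.8, 286.9), 's': (60, 91), 'ang': 73.3, 'z': [108.3, 109.7, 110.7], 'mean': [481.6, 293.7, 109.5]}
plate {'n': 24566, 'c': (492.3, 277.7), 's': (160, 179), 'ang': 73.6, 'z': [11.2, 12.4, 32.4], 'mean': [461.7, 279.8, 15.2]}
tray handle top {'n': 217, 'c': (465.9, -224.6), 's': (59, 15), 'ang': 7.6, 'z': [13.2, 15.7, 17.8], 'mean': [465.9, -224.1, 15.6]} {'n': 184, 'c': (466.2, -224.5), 's': (50, 15), 'ang': 8.2, 'z': [13.2, 15.6, 18.0], 'mean': [466.0, -224.1, 15.6]}
pos [505.6 286.7 114.5] head 73.19 tilt z [-1.e-04 -1.e-04 -1.e+00] F [-0.4  0.3 -2.6] w 11.4 t 15.38
turn z first -0.16 units after turn [0.009 0.054 1.687]
```

View pics/w_f.png

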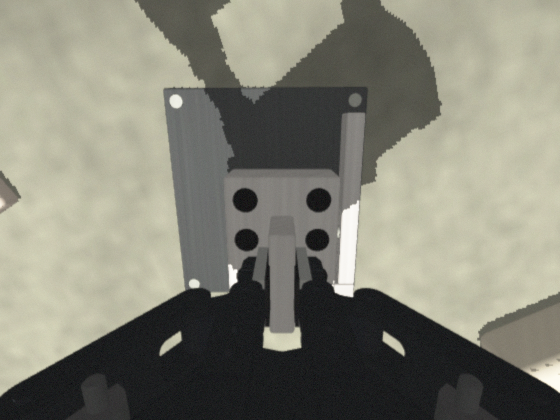

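The block is held level over the plate, top at (283,215), parallel to the long stop at (350,220), with a gap to both stops. I'll lower it.

Emit:
drive_tool --motion '[{"turn": [0,0,-0.2],"linear": [0,0,0.3],"fingers": 0.0},{"turn": [0,0,0],"linear": [0,0,0.5],"fingers": 0.0},{"turn": [0,0,0],"linear": [0,0,0.4],"fingers": 0.0},{"turn": [0,0,0],"linear": [0,0,0.25],"fingers": 0.0},{"turn": [0,0,0],"linear": [0,0,0.15],"fingers": 0.0},{"turn": [0,0,0],"linear": [0,0,0.03],"fingers": 0.0},{"turn": [0,0,0],"linear": [0,0,0],"fingers": 0.0},{"turn": [0,0,0],"linear": [0,0,0],"fingers": 0.0}]'

```text
t: 16.38
eef_pos: [505.8, 287.4, 49.7]
tool_rot: [0.453, 3.108, 0.001]
wrist_force: [0.0, -0.2, -2.8]
gripper_width: 10.7
grasp_force: 59.7
```

```bash
cat > st.py <<'E'
from h import *
from station import *
s=get_state();delta(s,(524.5,299.0,47.5),73.4)
R=Ro.from_rotvec(s["tool_rot"]).as_matrix()
print("F nest x,y (tool -x,y), down:",-(s["wrist_force"]@R[:,0]).round(2),(s["wrist_force"]@R[:,1]).round(2),(s["wrist_force"]@R[:,2]).round(2),"M world",s["moment"].round(3))
E
python3 st.py
```

```text
pos [505.8 287.4  49.7] head 73.43 tilt z [ 7.e-04  3.e-04 -1.e+00] F [ 0.  -0.2 -2.8] w 10.7 t 16.38
turn z first 0.03 units after turn [-0.366  0.412  0.055]
F nest x,y (tool -x,y), down: 0.06 -0.2 2.78 M world [-0.028 -0.002 -0.047]
```

Emit:
drive_tool --motion '[{"turn": [0,0,0],"linear": [0,0,0.03],"fingers": 0.0},{"turn": [0,0,0],"linear": [0,0,0.02],"fingers": 0.0},{"turn": [0,0,0],"linear": [0,0,0],"fingers": 0.0},{"turn": [0,0,0],"linear": [0,0,0],"fingers": 0.0}]'

```text
t: 16.88
eef_pos: [505.5, 287.3, 47.3]
tool_rot: [-0.453, -3.109, 0.0]
wrist_force: [0.6, 0.1, -2.7]
gripper_width: 10.8
grasp_force: 59.7
```

```bash
python3 st.py
```

```text
pos [505.5 287.3  47.3] head 73.43 tilt z [-0. -0. -1.] F [ 0.6  0.1 -2.7] w 10.8 t 16.88
turn z first 0.03 units after turn [-0.371  0.417 -0.006]
F nest x,y (tool -x,y), down: 0.56 0.24 2.74 M world [ 0.024  0.019 -0.003]
```

Emit:
drive_tool --motion '[{"turn": [0,0,0],"linear": [0,0,0.012],"fingers": 0.0},{"turn": [0,0,0],"linear": [0,0,0],"fingers": 0.0},{"turn": [0,0,0],"linear": [0,0,0],"fingers": 0.0}]'

```text
t: 17.25
eef_pos: [505.5, 287.2, 47.2]
tool_rot: [0.453, 3.109, 0.0]
wrist_force: [-2.2, -1.9, 6.0]
gripper_width: 10.6
grasp_force: 60.8
```

```bash
python3 st.py
```

```text
pos [505.5 287.2  47.2] head 73.43 tilt z [ 2.e-04  0.e+00 -1.e+00] F [-2.2 -1.9  6. ] w 10.6 t 17.25
turn z first 0.03 units after turn [-0.37   0.417 -0.008]
F nest x,y (tool -x,y), down: -1.55 -2.48 -6.01 M world [-0.203  0.191  0.057]
```

Emit:
drive_tool --motion '[{"turn": [0,0,0],"linear": [-0.05,0.05,-0.003],"fingers": 0.0},{"turn": [0,0,0],"linear": [-0.05,0.06,0],"fingers": 0.0},{"turn": [0,0,0],"linear": [-0.05,0.06,0],"fingers": 0.0},{"turn": [0,0,0],"linear": [-0.05,0.06,0],"fingers": 0.0},{"turn": [0,0,0],"linear": [-0.05,0.05,0],"fingers": 0.0},{"turn": [0,0,0],"linear": [-0.02,0.04,0],"fingers": 0.0},{"turn": [0,0,0],"linear": [0,0,0],"fingers": 0.0},{"turn": [0,0,0],"linear": [0,0,0],"fingers": 0.0}]'

```text
t: 18.25
eef_pos: [519.7, 296.4, 47.2]
tool_rot: [0.453, 3.109, -0.0]
wrist_force: [-2.5, -2.5, 6.4]
gripper_width: 10.9
grasp_force: 61.1
```

```bash
python3 st.py
```

```text
pos [519.7 296.4  47.2] head 73.43 tilt z [ 2.e-04 -1.e-04 -1.e+00] F [-2.5 -2.5  6.4] w 10.9 t 18.25
turn z first 0.03 units after turn [-0.096  0.096 -0.008]
F nest x,y (tool -x,y), down: -1.66 -3.06 -6.35 M world [-0.33   0.278  0.036]
```

Emit:
drive_tool --motion '[{"turn": [0,0,0],"linear": [-0.03,0.03,0],"fingers": 0.0},{"turn": [0,0,0],"linear": [-0.02,0.02,0],"fingers": 0.0},{"turn": [0,0,0],"linear": [0,0,0],"fingers": 0.0},{"turn": [0,0,0],"linear": [0,0,0],"fingers": 0.0}]'

```text
t: 18.75
eef_pos: [521.3, 297.5, 47.2]
tool_rot: [-0.452, -3.108, 0.001]
wrist_force: [-6.9, -4.3, 12.0]
gripper_width: 11.1
grasp_force: 62.0
```

```bash
python3 st.py
```

```text
pos [521.3 297.5  47.2] head 73.43 tilt z [-1.4e-03 -7.0e-04 -1.0e+00] F [-6.9 -4.3 12. ] w 11.1 t 18.75
turn z first 0.03 units after turn [-0.066  0.06  -0.008]
F nest x,y (tool -x,y), down: -5.41 -6.12 -12.03 M world [-0.647  1.084  0.04 ]
```

Emit:
drive_tool --motion '[{"turn": [0,0,0],"linear": [0,0,-0.005],"fingers": 0.0},{"turn": [0,0,0],"linear": [-0.02,0.02,0],"fingers": 0.0},{"turn": [0,0,0],"linear": [-0.02,0.02,0],"fingers": 0.0},{"turn": [0,0,0],"linear": [0,0,0],"fingers": 0.0},{"turn": [0,0,0],"linear": [0,0,0],"fingers": 0.0}]'

```text
t: 19.38
eef_pos: [523.0, 298.4, 47.2]
tool_rot: [-0.452, -3.107, 0.002]
wrist_force: [-7.9, -5.0, 10.7]
gripper_width: 11.0
grasp_force: 61.7
```

```bash
python3 st.py
```

```text
pos [523.  298.4  47.2] head 73.43 tilt z [-0.0021 -0.001  -1.    ] F [-7.9 -5.  10.7] w 11.0 t 19.38
turn z first 0.03 units after turn [-0.032  0.025 -0.008]
F nest x,y (tool -x,y), down: -6.21 -7.07 -10.69 M world [-0.716  1.16   0.017]
```

Emit:
drive_tool --motion '[{"turn": [-0.08,-0.15,0],"linear": [0,0,-0.003],"fingers": 0.0},{"turn": [0,0,0],"linear": [-0.02,0.015,0],"fingers": 0.0},{"turn": [0,0,0],"linear": [0,0,0],"fingers": 0.0},{"turn": [0,0,0],"linear": [0,0,0],"fingers": 0.0}]'

```text
t: 19.88
eef_pos: [523.7, 298.7, 47.2]
tool_rot: [0.452, 3.108, -0.001]
wrist_force: [-8.3, -5.2, 10.3]
gripper_width: 11.0
grasp_force: 61.5
```

```bash
python3 st.py
```

```text
pos [523.7 298.7  47.2] head 73.43 tilt z [ 5.e-04 -5.e-04 -1.e+00] F [-8.3 -5.2 10.3] w 11.0 t 19.88
turn z first 0.03 units after turn [-0.016  0.012 -0.007]
F nest x,y (tool -x,y), down: -6.43 -7.39 -10.3 M world [-0.727  1.32   0.044]
```

Emit:
drive_tool --motion '[{"turn": [0,0,0],"linear": [-0.015,0.015,-0.003],"fingers": 0.0},{"turn": [0,0,0],"linear": [0,0,0],"fingers": 0.0},{"turn": [0,0,0],"linear": [0,0,0],"fingers": 0.0}]'

```text
t: 20.25
eef_pos: [524.4, 299.1, 47.2]
tool_rot: [0.453, 3.108, -0.001]
wrist_force: [-8.1, -4.6, 7.6]
gripper_width: 11.0
grasp_force: 61.3
```

```bash
python3 st.py
```

```text
pos [524.4 299.1  47.2] head 73.43 tilt z [ 3.e-04 -7.e-04 -1.e+00] F [-8.1 -4.6  7.6] w 11.0 t 20.25
turn z first 0.03 units after turn [-0.003 -0.001 -0.007]
F nest x,y (tool -x,y), down: -6.47 -6.72 -7.58 M world [-0.769  1.321 -0.091]
```

Emit:
drive_tool --motion '[{"turn": [0,0,0],"linear": [-0.012,0.012,0],"fingers": 0.0},{"turn": [0,0,0],"linear": [0,0,0],"fingers": 0.0},{"turn": [0,0,0],"linear": [0,0,0],"fingers": 0.0}]'

```text
t: 20.62
eef_pos: [524.9, 299.3, 47.2]
tool_rot: [0.453, 3.109, -0.001]
wrist_force: [-8.7, -4.6, 9.5]
gripper_width: 11.0
grasp_force: 61.3
```

```bash
python3 st.py
```

```text
pos [524.9 299.3  47.2] head 73.43 tilt z [ 1.e-04 -8.e-04 -1.e+00] F [-8.7 -4.6  9.5] w 11.0 t 20.62
turn z first 0.03 units after turn [ 0.008 -0.011 -0.007]
F nest x,y (tool -x,y), down: -7.05 -6.91 -9.52 M world [-0.784  1.391 -0.015]
```

Emit:
drive_tool --motion '[{"turn": [0,0,0],"linear": [-0.012,0.012,-0.002],"fingers": 0.0},{"turn": [0,0,0],"linear": [0,0,0],"fingers": 0.0},{"turn": [0,0,0],"linear": [0,0,0],"fingers": 0.0}]'

```text
t: 21.0
eef_pos: [525.1, 299.4, 47.2]
tool_rot: [-0.452, -3.108, 0.002]
wrist_force: [-11.2, -5.9, 9.9]
gripper_width: 10.9
grasp_force: 61.7
```

```bash
python3 st.py
```

```text
pos [525.1 299.4  47.2] head 73.44 tilt z [-6.0e-04 -1.2e-03 -1.0e+00] F [-11.2  -5.9   9.9] w 10.9 t 21.0
turn z first 0.04 units after turn [ 0.012 -0.015 -0.007]
F nest x,y (tool -x,y), down: -9.04 -8.81 -9.85 M world [-1.039  1.596  0.09 ]
```

Emit:
drive_tool --motion '[{"turn": [0,0,0],"linear": [-0.007,0.007,-0.002],"fingers": 0.0},{"turn": [0,0,0],"linear": [0,0,0],"fingers": 0.0},{"turn": [0,0,0],"linear": [0,0,0],"fingers": 0.0}]'

```text
t: 21.38
eef_pos: [525.2, 299.5, 47.3]
tool_rot: [-0.452, -3.108, 0.003]
wrist_force: [-12.0, -8.4, 11.6]
gripper_width: 10.9
grasp_force: 61.7
```

```bash
python3 st.py; python3 - <<'E'
from h import *
from station import *
f=grab_frame("wrist");cv2.imwrite("pics/w_g.png",cv2.resize(f["frame"][140:320,180:400,::-1],(792,594),interpolation=cv2.INTER_CUBIC))
w=world(f);print("stops",rect(w,(508,304),120,29,35.5));print("block top",rect(w,(525,299),58,39,46))
f=grab_frame("top");w=world(f);print("top stops",rect(w,(508,304),120,28,36),"spat",rect(w,(466,-224),30,12,22))
E
```

```text
pos [525.2 299.5  47.3] head 73.44 tilt z [-0.0011 -0.0015 -1.    ] F [-12.   -8.4  11.6] w 10.9 t 21.38
turn z first 0.04 units after turn [ 0.014 -0.016 -0.006]
F nest x,y (tool -x,y), down: -9.14 -11.5 -11.56 M world [-1.17   1.84   0.087]
stops {'n': 5628, 'c': (510.1, 311.3), 's': (74, 153), 'ang': 73.6, 'z': [30.9, 32.2, 33.3], 'mean': [497.7, 343.2, 32.2]}
block top {'n': 8495, 'c': (524.4, 299.5), 's': (60, 91), 'ang': 73.5, 'z': [41.3, 42.5, 43.5], 'mean': [501.5, 306.2, 42.4]}
top stops {'n': 632, 'c': (508.7, 303.9), 's': (91, 154), 'ang': 73.4, 'z': [29.2, 31.6, 34.1], 'mean': [538.2, 307.3, 31.6]} spat {'n': 221, 'c': (465.8, -224.4), 's': (59, 15), 'ang': 7.9, 'z': [13.3, 15.5, 18.2], 'mean': [465.7, -224.2, 15.6]}
```

View pics/w_g.png

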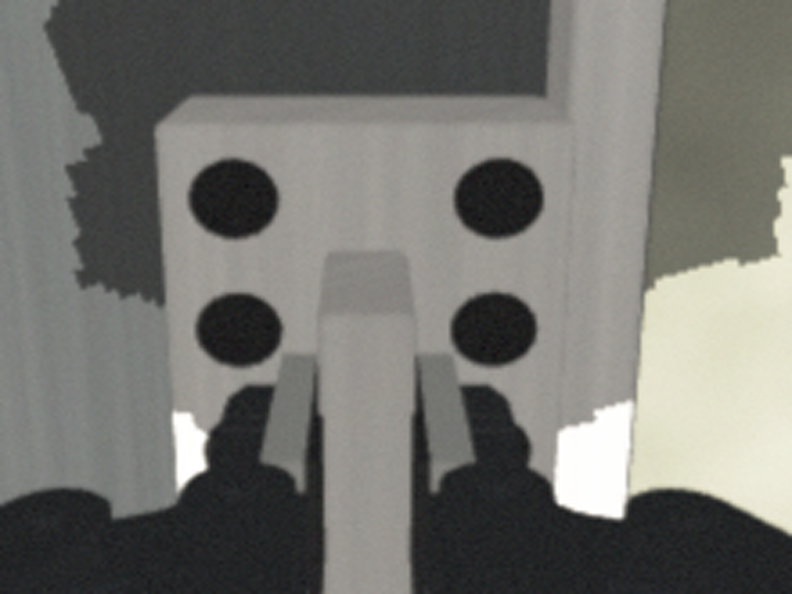

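The block's edge closes onto the long stop at x≈565 with no gap. I need to confirm the x contact, so I'll level the tool, ease the down force, and push a little further in x only.

Emit:
drive_tool --motion '[{"turn": [-0.1,-0.04,0],"linear": [0,-0.004,-0.007],"fingers": 0.0},{"turn": [0,0,0],"linear": [0,0,0],"fingers": 0.0},{"turn": [0,0,0],"linear": [0,0,0],"fingers": 0.0}]'

```text
t: 21.85
eef_pos: [525.3, 299.4, 47.3]
tool_rot: [0.452, 3.109, 0.0]
wrist_force: [-8.9, -5.5, 5.9]
gripper_width: 10.6
grasp_force: 60.9
```

```bash
python3 st.py
```

```text
pos [525.3 299.4  47.3] head 73.44 tilt z [ 2.e-04  1.e-04 -1.e+00] F [-8.9 -5.5  5.9] w 10.6 t 21.85
turn z first 0.04 units after turn [ 0.016 -0.016 -0.005]
F nest x,y (tool -x,y), down: -6.94 -7.83 -5.93 M world [-0.978  1.541  0.117]
```

Emit:
drive_tool --motion '[{"turn": [0,0,0],"linear": [-0.006,0,0],"fingers": 0.0},{"turn": [0,0,0],"linear": [0,0,0],"fingers": 0.0},{"turn": [0,0,0],"linear": [0,0,0],"fingers": 0.0}]'

```text
t: 22.22
eef_pos: [525.5, 299.4, 47.3]
tool_rot: [0.452, 3.109, 0.0]
wrist_force: [-9.1, -5.1, 5.1]
gripper_width: 10.7
grasp_force: 60.9
```

```bash
python3 st.py
```

```text
pos [525.5 299.4  47.3] head 73.44 tilt z [ 1.e-04  1.e-04 -1.e+00] F [-9.1 -5.1  5.1] w 10.7 t 22.23
turn z first 0.04 units after turn [ 0.02  -0.016 -0.005]
F nest x,y (tool -x,y), down: -7.24 -7.42 -5.13 M world [-0.881  1.677  0.114]
```

x isn't at the stop yet (it still yields freely), so I'll continue in x.

Emit:
drive_tool --motion '[{"turn": [0,0,0],"linear": [-0.01,0,0],"fingers": 0.0},{"turn": [0,0,0],"linear": [0,0,0],"fingers": 0.0},{"turn": [0,0,0],"linear": [0,0,0],"fingers": 0.0}]'

```text
t: 22.6
eef_pos: [525.8, 299.3, 47.3]
tool_rot: [0.452, 3.109, 0.0]
wrist_force: [-10.1, -5.0, 5.9]
gripper_width: 11.0
grasp_force: 61.0
```

```bash
python3 st.py
```

```text
pos [525.8 299.3  47.3] head 73.44 tilt z [ 0.e+00  1.e-04 -1.e+00] F [-10.1  -5.    5.9] w 11.0 t 22.6
turn z first 0.04 units after turn [ 0.03  -0.016 -0.005]
F nest x,y (tool -x,y), down: -8.28 -7.69 -5.88 M world [-0.918  1.617  0.1  ]
```

Emit:
drive_tool --motion '[{"turn": [0,0,0],"linear": [-0.008,0,0],"fingers": 0.0},{"turn": [0,0,0],"linear": [0,0,0],"fingers": 0.0},{"turn": [0,0,0],"linear": [0,0,0],"fingers": 0.0}]'

```text
t: 22.98
eef_pos: [526.1, 299.2, 47.3]
tool_rot: [-0.452, -3.109, -0.0]
wrist_force: [-10.4, -5.8, 5.9]
gripper_width: 10.6
grasp_force: 61.0
```

```bash
python3 st.py
```

```text
pos [526.1 299.2  47.3] head 73.44 tilt z [-1.e-04  1.e-04 -1.e+00] F [-10.4  -5.8   5.9] w 10.6 t 22.98
turn z first 0.04 units after turn [ 0.037 -0.015 -0.006]
F nest x,y (tool -x,y), down: -8.28 -8.52 -5.9 M world [-0.904  1.64   0.137]
```

Emit:
drive_tool --motion '[{"turn": [0,0,0],"linear": [-0.01,0,0],"fingers": 0.0},{"turn": [0,0,0],"linear": [0,0,0],"fingers": 0.0},{"turn": [0,0,0],"linear": [0,0,0],"fingers": 0.0}]'

```text
t: 23.35
eef_pos: [526.2, 299.1, 47.3]
tool_rot: [-0.452, -3.108, -0.0]
wrist_force: [-11.4, -3.5, 7.2]
gripper_width: 10.7
grasp_force: 61.2
```

```bash
python3 st.py; python3 - <<'E'
from h import *
from station import *
f=grab_frame("wrist");w=world(f);print("block top",rect(w,(525.5,299),58,39,46))
E
```

```text
pos [526.2 299.1  47.3] head 73.44 tilt z [-5.e-04  2.e-04 -1.e+00] F [-11.4  -3.5   7.2] w 10.7 t 23.35
turn z first 0.04 units after turn [ 0.039 -0.016 -0.005]
F nest x,y (tool -x,y), down: -9.94 -6.64 -7.21 M world [-0.7    2.011  0.134]
block top {'n': 8508, 'c': (525.4, 299.3), 's': (60, 91), 'ang': 73.6, 'z': [41.4, 42.5, 43.6], 'mean': [502.5, 305.9, 42.5]}
```

Emit:
drive_tool --motion '[{"turn": [0,0,0],"linear": [-0.01,0,0],"fingers": 0.0},{"turn": [0,0,0],"linear": [0,0,0],"fingers": 0.0},{"turn": [0,0,0],"linear": [0,0,0],"fingers": 0.0}]'

```text
t: 23.78
eef_pos: [526.2, 299.1, 47.3]
tool_rot: [-0.452, -3.108, -0.0]
wrist_force: [-15.3, -3.2, 9.1]
gripper_width: 11.3
grasp_force: 61.4
```

```bash
python3 st.py
```

```text
pos [526.2 299.1  47.3] head 73.44 tilt z [-1.1e-03  2.0e-04 -1.0e+00] F [-15.3  -3.2   9.1] w 11.3 t 23.77
turn z first 0.04 units after turn [ 0.04  -0.014 -0.005]
F nest x,y (tool -x,y), down: -13.73 -7.38 -9.12 M world [-0.486  2.385  0.099]
```

x is now hard against the short stop (0.4 mm commanded gave +3.8 N with no motion). I'll ease x slightly, re-press y, and level the tool.

Emit:
drive_tool --motion '[{"turn": [0,-0.05,0],"linear": [0.006,0.006,-0.003],"fingers": 0.0},{"turn": [0,0,0],"linear": [0,0,0],"fingers": 0.0},{"turn": [0,0,0],"linear": [0,0,0],"fingers": 0.0}]'

```text
t: 24.15
eef_pos: [526.2, 299.1, 47.3]
tool_rot: [-0.452, -3.109, 0.001]
wrist_force: [-11.7, -4.9, 6.3]
gripper_width: 11.4
grasp_force: 61.0
```

```bash
python3 st.py
```

```text
pos [526.2 299.1  47.3] head 73.44 tilt z [-2.e-04 -4.e-04 -1.e+00] F [-11.7  -4.9   6.3] w 11.4 t 24.15
turn z first 0.04 units after turn [ 0.039 -0.015 -0.005]
F nest x,y (tool -x,y), down: -9.85 -8.0 -6.34 M world [-0.905  2.129  0.158]
```

Emit:
drive_tool --motion '[{"turn": [0,0,0],"linear": [-0.001,0.008,0],"fingers": 0.0},{"turn": [0,0,0],"linear": [0,0,0],"fingers": 0.0},{"turn": [0,0,0],"linear": [0,0,0],"fingers": 0.0}]'

```text
t: 24.52
eef_pos: [526.2, 299.2, 47.3]
tool_rot: [-0.452, -3.109, 0.001]
wrist_force: [-12.9, -7.7, 8.4]
gripper_width: 11.0
grasp_force: 61.3
```

```bash
python3 st.py
```

```text
pos [526.2 299.2  47.3] head 73.44 tilt z [-4.e-04 -8.e-04 -1.e+00] F [-12.9  -7.7   8.4] w 11.0 t 24.52
turn z first 0.04 units after turn [ 0.04  -0.017 -0.004]
F nest x,y (tool -x,y), down: -10.16 -11.06 -8.39 M world [-1.229  2.169  0.138]
```

Both contacts are hard now. A small yaw test: turn in the direction that relieves the +z moment.

Emit:
drive_tool --motion '[{"turn": [0,0,-0.15],"linear": [0,0,0],"fingers": 0.0},{"turn": [0,0,0],"linear": [0,0,0],"fingers": 0.0},{"turn": [0,0,0],"linear": [0,0,0],"fingers": 0.0}]'

```text
t: 24.9
eef_pos: [526.2, 299.2, 47.3]
tool_rot: [-0.448, -3.109, 0.001]
wrist_force: [-13.7, -7.2, 7.7]
gripper_width: 10.8
grasp_force: 61.2
```

```bash
python3 st.py
```

```text
pos [526.2 299.2  47.3] head 73.59 tilt z [-4.e-04 -7.e-04 -1.e+00] F [-13.7  -7.2   7.7] w 10.8 t 24.9
turn z first 0.19 units after turn [ 0.04  -0.017 -0.004]
F nest x,y (tool -x,y), down: -11.08 -10.77 -7.64 M world [-1.32   2.168 -0.032]
```

Emit:
drive_tool --motion '[{"turn": [0,0,0],"linear": [0,0,0],"fingers": 0.0},{"turn": [0,0,0],"linear": [0,0,0],"fingers": 0.0},{"turn": [0,0,0],"linear": [0,0,0],"fingers": 0.0},{"turn": [0,0,0],"linear": [0,0,0],"fingers": 0.0}]'

```text
t: 25.4
eef_pos: [526.2, 299.2, 47.3]
tool_rot: [-0.448, -3.109, 0.001]
wrist_force: [-13.5, -8.2, 7.7]
gripper_width: 10.9
grasp_force: 61.2
```

```bash
python3 st.py; python3 -c "
from station import *
print(sign_off())"
```

```text
pos [526.2 299.2  47.3] head 73.58 tilt z [-4.e-04 -8.e-04 -1.e+00] F [-13.5  -8.2   7.7] w 10.9 t 25.4
turn z first 0.18 units after turn [ 0.04  -0.016 -0.005]
F nest x,y (tool -x,y), down: -10.59 -11.69 -7.72 M world [-1.3    2.132  0.033]
the job is handed in; nothing more can be done
None
```

I handed the job in at 25.4 s. The spatula lies flat in the wide compartment, blade the same way as the bristles, and let go; the block is still held, pressed against both stops with about 11–12 N on each (firm contact on both faces, from force readings).

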